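Stop the pump and raise the counterweighted splash guard

TASK

Stop the vacuum pump by pressing the red button on the control box fully down. Then, with the fingertips and without gripping it, push the yellow lip of the counterweighted splash guard up past its balance point, so that the guard swings over against its back stop and stays up by itself, leaving the filter funnel open. Do not press the green button, and leave the beaker, the bottle and the jar where they stand.

Things in the scene. Friction and masses are not known exactly. Their poses are not given: they have to be found in the camera images.
- station: Filtration station, fixed. Origin at bench level. Its x axis is parallel to the hinge; the guard reaches from the hinge to -y and swings up and over to +y. Aluminium plinth x +-100, y -120 to +140 mm, 50 high, red foot, white funnel (rim 115 mm high). Two steel uprights (182 mm over their outsides, 255 high) carry the hinge, two pegs (152 high) the lowered guard. Position and yaw vary
- guard_hinge (a point): Centre of the guard's hinge line, at x 0, y +60, z +160 mm in the station's frame; the hinge line is parallel to the station's x axis
- guard (a joint): Guard angle (rad): 0 = lowered, clear panel level, lying by its own weight; grows as the lip goes up; 1.75 = leaning 10 degrees past vertical on the back stop. A dark steel counterweight roller behind and above the hinge turns with it: it balances at about 0.95 rad; below that it falls shut, above it falls softly to the back stop and stays. Raising takes 1 to 4 N at the lip
- push_point (a point): Centre of the underside of the guard's yellow lip. Lowered: 159 mm from the hinge line towards the station's -y, 174 mm above the bench. The lip, 130 mm wide along the hinge line, 52 long, about 10 thick, kicks up at 45 degrees towards -y; its lower face looks down and to -y, so a finger tilted 45 degrees, pointing down and to +y, lies flat under it. Its top is yellow too
- control_box: Steel pump control box fixed to the bench, 130 x 170 mm and 78 mm high with a red foot; origin at bench level under its centre. It may be turned any way round. On its top the red button is at y +42 mm and the green one at y -42 mm of its frame
- red_button_top (a point): Centre of the top of the red button's cap (34 mm across); pressed straight down
- red_button (a joint): Travel of the red button (m): 0 = up, 0.006 = fully down, which takes 5 N; springs back
- green_button (a joint): Travel of the green button (m): 0 = up, 0.006 = fully down; leave it alone
- beaker: Open glass beaker, 68 mm across, 90 mm high, loose; origin at the centre of its underside; stands beside the lip, on the station's +x side
- reagent_bottle: White plastic bottle with red cap, 56 mm across, 135 mm high, loose; origin at the centre of its underside; stands beside the lip, on the station's -x side
- jar: Amber glass jar with grey lid, 58 mm across, 75 mm high, loose; origin at the centre of its underside; stands beyond the control box
There are look-alikes about, which are no part of the job. Several things have the shape of the reagent_bottle; the one meant has the colours described above. Leave any brown look-alike of the jar alone.

How it is judged:
On the way, in this order (a step that is already met when the one before it is completed fails the run):
1. the red button is pressed fully down while the guard is still lowered (value of joint red_button above 0.0048 m and value of joint guard below 0.3 rad), for 0.05 s.
2. the guard is up against its back stop (value of joint guard above 1.62 rad), for 0.2 s.
At the end, for the whole second after the job is handed in: The guard rests at its back stop by itself (joint above 1.62 rad, still within 0.1 rad/s), both buttons are up again, and beaker, bottle and jar stand upright within 30 mm of where they were (value of joint guard above 1.62 rad and velocity of joint guard between -0.1 and 0.1 rad/s and value of joint each of red_button, green_button below 0.002 m and distance of each of beaker, reagent_bottle, jar from where it was at the start of the episode below 0.03 m and angle between each of beaker, reagent_bottle, jar's own z axis and vertical below 0.3 rad); the robot touches nothing.
It fails at once if the guard's lip is gripped from both faces (contact force between the fingers and guard_c0 above 2 N and contact force between the fingers and guard_c1 above 2 N).
It fails at once if the green button is pressed (value of joint green_button above 0.003 m).
It fails at once if the beaker, bottle or jar is knocked, lifted or carried (30 mm or 0.3 rad) (distance of any of beaker, reagent_bottle, jar from where it was at the start of the episode above 0.03 m or angle between any of beaker, reagent_bottle, jar's own z axis and vertical above 0.3 rad).
It also fails if it takes over 45 s, if anything falls off the work surface, if the arm or the gripper's body presses on something with over 40 N, if the wrist force passes 120 N, or if a joint passes its speed limit or range.

ROBOT

A 7-joint arm with a two-finger parallel gripper is mounted at the origin on the work surface. World frame = base frame: x ahead of the robot, y to its left, z up, the work surface at z = 0. Lengths are in m, angles in rad, forces in N, time in s.
With the tool pointing down it reaches from about 0.4 to 0.9 m from the base axis. Payload 5.6 kg.
Tool frame: the origin (TCP) lies midway between the tips of the shut fingers; the grasp point (between the pads) lies 19 mm behind it; y points along the fingers, z is the direction in which the jaws open and shut, and the axes are right-handed (so a half turn about y gives the same grasp; the last joint's range is limited). The gripper opens to 92 mm and grips with 3 to 60 N. Pads are 20 mm wide; open, the fingers measure 128 mm over their backs; the gripper's body (75 mm by 189 mm) begins 69 mm behind the grasp point.
Start: joints at [-1.326, 0.468, -0.012, 1.603, 0.006, 1.071, -0.056], TCP at [0.185, 0.623, 0.191] pointing down, gripper open.
Joint ranges: [-2.53, 2.53], [-0.31, 2.02], [-1.57, 1.55], [0.28, 2.44], [-1.29, 4.43], [0.15, 1.84], [-2.92, 2.92]. Speed limits (rad/s): [2.57, 2.57, 3.14, 3.14, 3.14, 3.14, 3.14].

INTERFACE

Orientations are given as a 3x3 rotation matrix whose columns are the frame's x, y, z axes.
In Python, from station import env, effector, solver, viewer, workorder, search_frame, tip_of gives the robot as it stands. Calls block until the motion is done:
- env.reach(position, orientation): joint-space move of the TCP to a pose.
- env.movel(position, frame=None, rate=0.15): straight line of the TCP; frame=None keeps the orientation; rate is the mean speed in m/s.
- env.goto_joints(angles): joint-space move.
- effector.release() and effector.grasp(squeeze=None): open the fingers fully, or close them until they stop; squeeze is the grip in N (None keeps the last).
- env.pause(seconds).
- solver.inverse_kinematics(position, orientation): joint angles nearest the present ones, or None.
- env.sense(): the state.
- viewer.read_camera(name): name is "scene" or "top" or "wrist"; returns (picture, depth): 384x512x3 uint8, red, green, blue; 384x512 float32, m along the optical axis (not along the pixel's ray), 0 where there is no reading.
- viewer.camera_info(name): a dict with "intrinsics" (3x3 intrinsics, pixels), "eye" and "rotation" of the camera in the world; the wrist camera has in their place "T_tool_cam" (4x4, takes a point from camera to tool coordinates, whose origin is the TCP and whose axes are the tool frame's). Camera axes: x right, y up, looking along -z (the intrinsics and any distortion apply to the point x, -y, -z); pixel columns grow to the right and rows downward; lengths in m; the calibration is good to about 2 mm. A picture is of the moment at which its call begins: read the wrist's pose just before it. camera_info takes no time and is no camera call.
A pose or a line that the arm cannot do raises env.PlanningError and nothing moves.
- workorder.finish_job(): hands the job in, once; it reports no verdict.
Trained networks look in the newest picture that a camera, given by its name, has taken for a name from the list of things; names that differ only in an ending like _2 or _b are one class to them, and where a whole thing is asked for, a point or a joint stands for the part that bears it (a point fixed in the world has none). Each returns a list of dicts, best first, with "score" (0 to 1); they miss things now and then, are a little off and sometimes report something else, mostly with a low value. They report only what shows in the picture. A call takes as long as a camera call. They do not tell look-alikes from the thing itself.
- search_frame(camera, name): "at" ([x, y, z] in m, in world coordinates, good to about 4 mm: the middle of the surface that is visible of it).
- tip_of(camera, name): "at" ([x, y, z] in m, in world coordinates, good to about 4 mm: a listed point, or the origin of a listed thing).
The state is a dict: "t": time; "joint_positions": joint angles; "joint_velocities": joint speeds; "tau": joint torques, N m; "ee_pos": TCP position; "tcp_rot": TCP orientation; "wrist_force": force on the tool from outside, world axes, zero at the start; "moment": the same for the moment, N m; "gripper_width": finger opening in m.
Only numpy, scipy, OpenCV 4.12 (cv2) and the standard library are available. Lean on these libraries where they do the work, as an engineer would, in place of code of your own. Each camera call takes 0.05 s, during which the arm holds its last target. There are 200 camera calls.

## Working session

There is one attempt and no reset: what is moved stays moved. The work goes in short steps, each a Python script; the robot and the scene stay as the last script left them, time stands still between calls to the robot, and variables do not carry over. Pictures are saved under pics/ and viewed, about 8 in all and at most 12, crops included, and the job is handed in when it is done.

```bash
ls; mkdir -p pics; python3 - <<'E'
from station import env, viewer, search_frame, tip_of
import cv2, numpy as np
np.set_printoptions(precision=4,suppress=True)
for c in ("scene","top"):
    p,d=viewer.read_camera(c); cv2.imwrite(f"pics/{c}0.png",p[:,:,::-1])
    np.save(f"pics/{c}_d.npy",d)
    i=viewer.camera_info(c); print(c,i["intrinsics"],i["eye"],i["rotation"],[k for k in i])
    for n in ("red_button_top","guard_hinge","push_point","station","control_box","beaker","reagent_bottle","jar"):
        print(c,n,"tip",[(np.round(r["at"],3).tolist(),round(r["score"],2)) for r in tip_of(c,n)][:4])
a=cv2.imread("pics/scene0.png");b=cv2.imread("pics/top0.png")
print(env.sense())
E
```

```text
pics
scene [[349.3243   0.     258.3526]
 [  0.     349.3243 192.5351]
 [  0.       0.       1.    ]] [ 1.045  -0.5534  0.703 ] [[ 0.7063 -0.459   0.5389]
 [ 0.7076  0.48   -0.5186]
 [-0.0206  0.7476  0.6639]] ['intrinsics', 'eye', 'rotation']
scene red_button_top tip [([0.443, -0.322, 0.099], 0.69)]
scene guard_hinge tip [([0.548, 0.116, 0.16], 0.94)]
scene push_point tip [([0.548, -0.042, 0.173], 0.79)]
scene station tip []
scene control_box tip [([0.477, -0.346, -0.001], 0.83), ([0.542, 0.054, 0.003], 0.62), ([0.718, -0.058, 0.002], 0.6)]
scene beaker tip [([0.384, -0.006, 0.0], 0.67), ([0.717, -0.06, 0.002], 0.64)]
scene reagent_bottle tip [([0.376, -0.095, 0.004], 0.76), ([0.384, -0.003, 0.001], 0.72), ([0.379, 0.096, 0.001], 0.64)]
scene jar tip [([0.746, -0.385, -0.001], 0.65), ([0.736, -0.27, -0.003], 0.55)]
top [[377.8298   0.     256.6568]
 [  0.     377.8298 190.4453]
 [  0.       0.       1.    ]] [ 0.463  -0.1114  1.1121] [[ 0.0113  0.9922 -0.1243]
 [-0.9999  0.0113 -0.0007]
 [ 0.0007  0.1243  0.9922]] ['intrinsics', 'eye', 'rotation']
top red_button_top tip [([0.382, -0
[... 351 characters left out ...]
2], 0.86), ([0.378, -0.098, 0.006], 0.73)]
top jar tip [([0.743, -0.383, 0.001], 0.9), ([0.736, -0.27, 0.003], 0.75)]
{'t': 0.9, 'joint_positions': array([-1.326 ,  0.4675, -0.0116,  1.6027,  0.006 ,  1.0714, -0.0563]), 'joint_velocities': array([-0.0003, -0.0007, -0.0007,  0.0003,  0.0015,  0.0005,  0.0003]), 'tau': array([  0.0004, -52.04  ,  -0.0123, -24.4048,  -0.0567,   0.0113,
         0.    ]), 'ee_pos': array([0.1845, 0.6232, 0.1915]), 'tcp_rot': array([[ 0.9588,  0.    ,  0.2839],
       [-0.2839, -0.    ,  0.9588],
       [ 0.    , -1.    , -0.    ]]), 'wrist_force': array([0.121 , 1.1606, 0.0475]), 'moment': array([-0.0344,  0.0532, -0.0058]), 'gripper_width': 0.09177666436725901}
```

View pics/scene0.png

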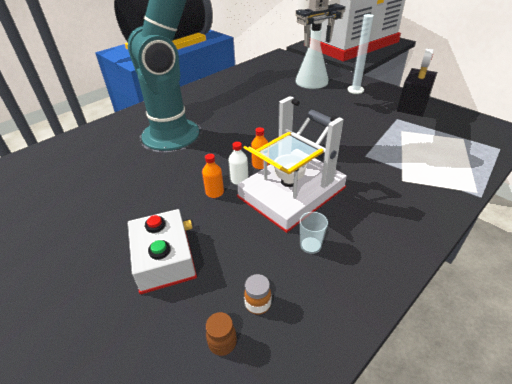

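View pics/top0.png

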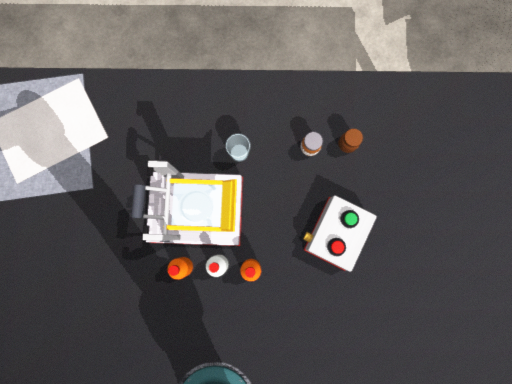

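The scene view shows the box at (162,250), with the red button at (154,223) and the green one at (159,248). The station is at (290,175), its yellow lip at about (270,155). Red look-alikes for the button are the bottle caps at (210,158), (237,147) and (260,131), the red feet, and the false network hit at world (0.38,0). I choose the red disc on the box, which is at (338,247) in the top view. The bottle meant is the white one at top (217,266), flanked by two orange ones. The jar meant has the grey lid, at top (312,144). Next I measure the button and lip geometry from depth.

```bash
cat > h.py <<'E'
import numpy as np, cv2
from station import env, effector, solver, viewer
np.set_printoptions(precision=4,suppress=True)
def cloud(cam, d):
    i=viewer.camera_info(cam); K=i["intrinsics"]; v,u=np.indices(d.shape)
    P=np.stack([(u-K[0,2])/K[0,0]*d, -(v-K[1,2])/K[1,1]*d, -d],-1)
    return P@np.asarray(i["rotation"]).T+i["eye"]
E
python3 - <<'E'
from h import *
crops=[]
for c in ("scene","top"):
    p=cv2.imread(f"pics/{c}0.png"); d=np.load(f"pics/{c}_d.npy"); W=cloud(c,d)
    hsv=cv2.cvtColor(p,cv2.COLOR_BGR2HSV).astype(int); H,S,V=hsv[...,0],hsv[...,1],hsv[...,2]
    red=((H<6)|(H>174))&(S>180)&(V>110); grn=(H>45)&(H<80)&(S>150)&(V>80); yel=(H>20)&(H<32)&(S>170)&(V>120)
    box=(np.hypot(W[...,0]-.477,W[...,1]+.346)<.09)&(W[...,2]>.08)
    for n,m in (("red",red&box),("green",grn&box)):
        q=W[m]; t=q[q[:,2]>np.percentile(q[:,2],60)-.003]
        print(c,n,m.sum(),q.mean(0),"top",t.mean(0),(t[:,:2].min(0)+t[:,:2].max(0))/2,np.ptp(t,axis=0))
    st=(np.hypot(W[...,0]-.547,W[...,1]-.055)<.2)&(W[...,2]>.13)&(d>0)
    q=W[yel&st]; print(c,"yel",len(q),np.percentile(q,[1,50,99],axis=0))
    print(cv2.minAreaRect(q[:,:2].astype(np.float32)*1000))
    l=q[q[:,1]<q[:,1].min()+.05]; print("lip",len(l),cv2.minAreaRect(l[:,:2].astype(np.float32)*1000),l[:,2].min(),l[:,2].max())
    e=[l[(abs(l[:,0]-x)<.008)&(l[:,2]<.182)] for x in (.5,.52,.54,.56,.58,.6)]
    print([(len(k),k.mean(0)) for k in e if len(k)])
    # plinth top edges
    pl=W[(abs(W[...,2]-.05)<.006)&(np.hypot(W[...,0]-.547,W[...,1]-.055)<.19)&(d>0)]
    print("plinth",cv2.minAreaRect(pl[:,:2].astype(np.float32)*1000))
    u,v=((160,220) if c=="scene" else (325,235)); crops.append(cv2.resize(p[v-45:v+45,u-60:u+60],None,fx=3,fy=3,interpolation=2))
    u,v=((270,165) if c=="scene" else (205,215)); crops.append(cv2.resize(p[v-45:v+45,u-60:u+60],None,fx=3,fy=3,interpolation=2))
cv2.imwrite("pics/crop1.png",np.vstack([np.hstack(crops[:2]),np.hstack(crops[2:])]))
E
```

```text
scene red 129 [ 0.4462 -0.3291  0.0991] top [ 0.4449 -0.3281  0.1002] [ 0.4443 -0.3277] [0.0323 0.0305 0.0057]
scene green 156 [ 0.5213 -0.3653  0.0991] top [ 0.52   -0.3644  0.1001] [ 0.52  -0.364] [0.0296 0.0318 0.0055]
scene yel 447 [[ 0.4811 -0.0603  0.1595]
 [ 0.5783 -0.0025  0.1664]
 [ 0.6113  0.1067  0.1973]]
((544.7991943359375, 24.76528549194336), (171.6424102783203, 131.94927978515625), 88.38733673095703)
lip 198 ((544.8746337890625, -36.449501037597656), (48.80788803100586, 128.31124877929688), 88.69903564453125) 0.160466002834869 0.19753113520084165
[(1, array([ 0.4969, -0.0375,  0.18  ])), (1, array([ 0.5178, -0.0399,  0.1819])), (23, array([ 0.605 , -0.0267,  0.1692]))]
plinth ((538.5668334960938, 58.3310546875), (338.39996337890625, 269.8780212402344), 5.853879451751709)
top red 135 [ 0.4417 -0.3263  0.0988] top [ 0.4424 -0.326   0.0997] [ 0.4411 -0.3257] [0.0316 0.0316 0.0077]
top green 125 [ 0.5174 -0.363   0.0987] top [ 0.5173 -0.3627  0.0995] [ 0.5171 -0.363 ] [0.0296 0.03   0.0067]
top yel 1039 [[ 0.481  -0.0578  0.1619]
 [ 0.5415 -0.0314  0.1778]
 [ 0.6087  0.1075  0.1964]]
((544.2373046875, 26.465492248535156), (169.3226318359375, 127.91166687011719), 88.66666412353516)
lip 700 ((542.864501953125, -34.186729431152344), (124.08576965332031, 48.32459259033203), 0.24737918376922607) 0.16075950248412463 0.20058568909512609
[(28, array([ 0.5   , -0.0279,  0.1757])), (27, array([ 0.5199, -0.0297,  0.1768])), (31, array([ 0.5402, -0.0298,  0.1763])), (30, array([ 0.5593, -0.0301,  0.1762])), (25, array([ 0.58  , -0.0306,  0.1761])), (43, array([ 0.6001, -0.0248,  0.1709]))]
plinth ((538.00439453125, 66.74468994140625), (351.6829833984375, 261.40277099609375), 0.39280468225479126)
```

View pics/crop1.png

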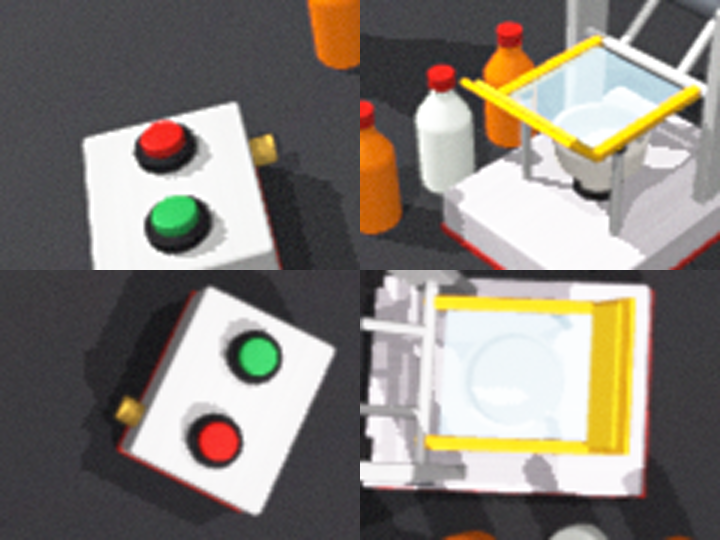

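The crop confirms that the red button is the red disc on the steel box, separate from the green. The clear guard has its yellow lip facing the robot's right. The measurements agree with the spec: red to green is 84.5 mm and both cap tops are at z 0.100. The hinge is at z 0.16, the lip is 128 mm wide, and the yaw is about -1.4°. Next I press the button.

```bash
cat >> h.py <<'E'
RED=np.array([.443,-.327,.0998])
YAW=-.025; SX=np.array([np.cos(YAW),np.sin(YAW),0]); SY=np.array([-np.sin(YAW),np.cos(YAW),0]); SZ=np.array([0,0,1.])
HINGE=np.array([.5475,.117,.16])
def down(z): z=np.array(z)/np.linalg.norm(z); y=-SZ; return np.column_stack([np.cross(y,z),y,z])
def push_pose(th, clear=0., past=.015, sgn=1):
    """finger flat under the lip at guard angle th: TCP position, orientation"""
    r=lambda v:(v[0]*np.cos(th)+v[1]*np.sin(th))*SY+(-v[0]*np.sin(th)+v[1]*np.cos(th))*SZ
    s=.5**.5; n=np.array([-s,-s]); t=np.array([s,-s])
    p=HINGE+r(np.array([-.159,.014])+n*(.010+clear)+t*past)
    y=r(t); z=sgn*SX
    return p, np.column_stack([np.cross(y,z),y,z])
E
python3 - <<'E'
from h import *
effector.grasp(10)
s=env.sense(); p=s["ee_pos"].copy(); p[2]=.42; env.movel(p,rate=.3)
q0=env.sense()["joint_positions"]; ax=np.array([.037,.076,0])
best=min((( np.abs(q-q0).max(),k) for k in (1,-1) if (q:=solver.inverse_kinematics(RED+[0,0,.32],down(k*ax))) is not None))
print(best); R=down(best[1]*ax)
env.reach(RED+[0,0,.32],R); env.movel(RED+[0,0,.04],R,rate=.2)
f0=env.sense()["wrist_force"]; print("t",env.sense()["t"],"w",env.sense()["gripper_width"],f0,env.sense()["ee_pos"])
for z in np.arange(.004,-.0121,-.002):
    env.movel(RED+[0,0,z],R,rate=.04); s=env.sense(); f=s["wrist_force"]-f0; print(round(z,3),s["ee_pos"],f)
    if f[2]>12: break
env.pause(.15); s=env.sense(); print(s["ee_pos"],s["wrist_force"]-f0,s["t"])
p,_=viewer.read_camera("wrist"); cv2.imwrite("pics/w1.png",p[:,:,::-1])
E
```

```text
(np.float64(1.1848388192624677), -1)
t 8.1333 w 0.0007658665358283764 [1.6043 0.7163 0.4062] [ 0.4435 -0.3275  0.1407]
0.004 [ 0.4431 -0.3272  0.104 ] [-1.7484 -1.1874 -1.0526]
0.002 [ 0.443  -0.3269  0.1018] [-1.1571  0.2038 -0.923 ]
0.0 [ 0.443  -0.3269  0.0997] [-2.3946 -0.7458  0.0376]
-0.002 [ 0.4429 -0.3269  0.0977] [-1.465  -0.4196 -0.8112]
-0.004 [ 0.4429 -0.3269  0.0957] [-1.5792 -0.6527 -0.0139]
-0.006 [ 0.4429 -0.3269  0.0936] [-1.6922 -0.532  -0.7116]
-0.008 [ 0.443  -0.3269  0.0917] [-1.0727 -0.3462 -0.9244]
-0.01 [ 0.4429 -0.3269  0.0897] [-1.3926 -0.7212 -0.5052]
-0.012 [ 0.443  -0.3269  0.0877] [-1.0624 -1.0537  0.3105]
[ 0.443  -0.327   0.0878] [-1.8391 -1.393   0.0762] 11.3333
```

```bash
python3 - <<'E'
from h import *
p,d=viewer.read_camera("scene"); np.save("pics/s2.npy",d)
a=cv2.resize(p[170:290,90:230,::-1],None,fx=3,fy=3,interpolation=2)
w=cv2.imread("pics/w1.png"); w=cv2.resize(w,(480,360))
cv2.imwrite("pics/m2.png",np.vstack([np.pad(a,((0,0),(0,60),(0,0))),w])[:720][:, :][::1] if 0 else np.hstack([cv2.resize(a,(400,343)),cv2.resize(w,(400,300)).repeat(1,0) if 0 else cv2.copyMakeBorder(cv2.resize(w,(400,300)),0,43,0,0,0)]))
E
```

```text
(no output)
```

View pics/m2.png

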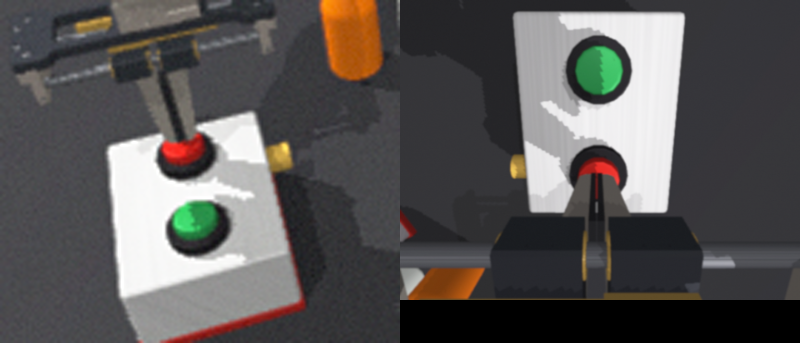

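The left half shows the shut fingertips right over the red cap, whose front edge shows below the tips. The right half, the wrist view, agrees. There is still no force at a TCP height of 0.088, which disagrees with the cap height of 0.100. I'll check fingertip and cap heights in depth before going further.

```bash
python3 - <<'E'
from h import *
s=env.sense(); print(s["ee_pos"],s["tcp_rot"].round(3).tolist(),s["wrist_force"],s["tau"],s["gripper_width"],s["t"])
for c in ("scene","top"):
    p,d=viewer.read_camera(c); W=cloud(c,d)
    hsv=cv2.cvtColor(p,cv2.COLOR_RGB2HSV).astype(int); red=((hsv[...,0]<6)|(hsv[...,0]>174))&(hsv[...,1]>180)&(hsv[...,2]>80)
    m=(np.hypot(W[...,0]-.443,W[...,1]+.327)<.024)&(W[...,2]>.07)&(W[...,2]<.2)
    q=W[m&red]; print(c,"red",len(q),np.percentile(q,[5,50,95],axis=0) if len(q) else 0)
    q=W[m&~red&(W[...,2]>.085)]; 
    print("other",len(q),q[np.argsort(q[:,2])][:40:3])
s=env.sense(); T=viewer.camera_info("wrist"); T,K=np.array(T["T_tool_cam"]),T["intrinsics"]
p,d=viewer.read_camera("wrist"); v,u=np.indices(d.shape)
P=np.stack([(u-K[0,2])/K[0,0]*d,-(v-K[1,2])/K[1,1]*d,-d],-1)
W=(P@T[:3,:3].T+T[:3,3])@s["tcp_rot"].T+s["ee_pos"]; L=P@T[:3,:3].T+T[:3,3]
hsv=cv2.cvtColor(p,cv2.COLOR_RGB2HSV).astype(int)
red=((hsv[...,0]<6)|(hsv[...,0]>174))&(hsv[...,1]>180)&(d>0)&(abs(W[...,0]-.443)<.03)&(abs(W[...,1]+.327)<.03); grn=(hsv[...,0]>45)&(hsv[...,0]<80)&(hsv[...,1]>150)&(d>0)
print("wrist red",np.percentile(W[red],[5,50,95],axis=0)); print("wrist green",np.percentile(W[grn],[5,50,95],axis=0))
for r in range(200,260,6): print(r,[(L[r,k]*1000).round().astype(int).tolist() for k in (240,248,262,270)])
E
```

```text
[ 0.443  -0.327   0.0878] [[-0.899, 0.0, -0.438], [0.438, -0.0, -0.899], [-0.0, -1.0, 0.0]] [-0.3653  0.4214  0.3085] [  0.0032 -40.7434  10.5626 -17.9039  -0.0338  -0.0515  -0.    ] 0.0004918318253567758 11.4333
scene red 100 [[ 0.4363 -0.3421  0.0928]
 [ 0.4499 -0.3318  0.0994]
 [ 0.4578 -0.3154  0.1012]]
other 473 [[ 0.4561 -0.3461  0.0854]
 [ 0.4665 -0.3276  0.0857]
 [ 0.4529 -0.3465  0.0868]
 [ 0.4669 -0.3246  0.0872]
 [ 0.4593 -0.3419  0.088 ]
 [ 0.4613 -0.3403  0.0883]
 [ 0.4639 -0.3251  0.0889]
 [ 0.4501 -0.3386  0.0891]
 [ 0.4525 -0.3456  0.0893]
 [ 0.4388 -0.3454  0.0894]
 [ 0.4406 -0.3437  0.0894]
 [ 0.4589 -0.3217  0.0896]
 [ 0.4657 -0.3289  0.0897]
 [ 0.4655 -0.3203  0.0898]]
top red 0 0
other 1 [[ 0.454  -0.3057  0.0923]]
wrist red [[ 0.4381 -0.3433  0.0927]
 [ 0.4511 -0.3338  0.0998]
 [ 0.4565 -0.3202  0.1114]]
wrist green [[ 0.5026 -0.3778  0.0986]
 [ 0.5159 -0.3646  0.1001]
 [ 0.529  -0.3512  0.1013]]
200 [[-15, -2, -7], [-15, -2, -2], [-15, -2, 7], [-15, -3, 12]]
206 [[-12, -4, -7], [-14, -10, -2], [-14, -9, 7], [-11, -2, 12]]
212 [[-10, -10, -7], [-11, -12, -2], [-11, -12, 7], [-11, -12, 12]]
218 [[-8, -14, -7], [-7, -14, -2], [-7, -13, 7], [-7, -13, 12]]
224 [[-8, -25, -6], [-9, -28, -2], [-8, -26, 6], [-9, -26, 11]]
230 [[-9, -36, -6], [-9, -35, -1], [-9, -35, 6], [-9, -35, 11]]
236 [[-9, -43, -6], [-9, -44, -1], [-8, -42, 6], [-9, -42, 10]]
242 [[-9, -50, -5], [-10, -52, -1], [-9, -50, 6], [-9, -51, 10]]
248 [[-9, -57, -5], [-9, -57, -1], [-9, -57, 5], [-9, -57, 9]]
254 [[-10, -65, -5], [-9, -63, -1], [-10, -64, 5], [-10, -64, 9]]
```

Depth shows the cap still up at 0.0998. The visible fingertips end about 12 mm behind the nominal TCP, so the tips are only just at the cap. I keep going down in small steps on force feedback and check the cap height.

```bash
python3 - <<'E'
from h import *
R=env.sense()["tcp_rot"]; f0=np.mean([env.sense()["wrist_force"] for _ in range(3)],0)
def F():
    L=[]
    for _ in range(4): env.pause(.02); L.append(env.sense()["wrist_force"])
    return np.mean(L,0)
for z in np.arange(-.014,-.0281,-.0015):
    env.movel(RED+[0,0,z],R,rate=.04); f=F(); print(round(z,4),env.sense()["ee_pos"][2].round(4),f,env.sense()["moment"])
    if abs(f[2])>7: break
s=env.sense(); p,d=viewer.read_camera("wrist"); cv2.imwrite("pics/w3.png",p[:,:,::-1])
W=cloud("scene",viewer.read_camera("scene")[1]); p,_=viewer.read_camera("scene"); cv2.imwrite("pics/s3.png",p[:,:,::-1])
hsv=cv2.cvtColor(p,cv2.COLOR_RGB2HSV).astype(int); m=((hsv[...,0]<6)|(hsv[...,0]>174))&(hsv[...,1]>180)&(hsv[...,2]>80)&(np.hypot(W[...,0]-.443,W[...,1]+.327)<.024)&(W[...,2]>.07)
print("red",m.sum(),np.percentile(W[m],[5,50,95],axis=0),s["t"])
E
```

```text
-0.014 0.0857 [-0.1246  0.4556  0.4945] [0.0346 0.1757 0.0202]
-0.0155 0.0843 [ 0.1361  0.2229 -0.2234] [0.0168 0.099  0.0347]
-0.017 0.0827 [-0.0499  0.035   0.4003] [-0.0255  0.1496 -0.0237]
-0.0185 0.0813 [ 0.1019  0.0874 -0.1311] [ 0.0028  0.1161 -0.0129]
-0.02 0.0798 [ 0.2563  0.0773 -0.3306] [ 0.0706  0.1414 -0.0314]
-0.0215 0.0783 [ 0.2734  0.0391 -0.1664] [0.0013 0.2045 0.0248]
-0.023 0.077 [ 0.5758 -0.3862  1.799 ] [-0.0236  0.0612  0.0185]
-0.0245 0.0754 [ 0.323  -0.2393  2.5223] [-0.1623  0.1017  0.0234]
-0.026 0.0739 [ 0.598  -0.6007  3.1784] [-0.1815 -0.0077  0.0527]
-0.0275 0.0724 [ 0.9669 -0.5801  4.094 ] [-0.1811 -0.0654  0.0228]
red 38 [[ 0.4346 -0.3425  0.0913]
 [ 0.4535 -0.3351  0.0937]
 [ 0.4579 -0.3186  0.0966]] 14.75
```

```bash
python3 - <<'E'
from h import *
R=env.sense()["tcp_rot"]
for z in np.arange(-.0285,-.0345,-.001):
    env.movel(RED+[0,0,z],R,rate=.04); env.pause(.08); s=env.sense(); f=s["wrist_force"]; print(round(z,4),s["ee_pos"][2].round(4),f)
    if f[2]>9: break
env.pause(.1); print(env.sense()["wrist_force"])
d=viewer.read_camera("scene")[1]; W=cloud("scene",d); p=viewer.read_camera("scene")[0]
hsv=cv2.cvtColor(p,cv2.COLOR_RGB2HSV).astype(int); m=((hsv[...,0]<6)|(hsv[...,0]>174))&(hsv[...,1]>180)&(hsv[...,2]>80)&(np.hypot(W[...,0]-.443,W[...,1]+.327)<.024)&(W[...,2]>.07)
print("red",m.sum(),np.percentile(W[m],[5,50,95],axis=0))
env.movel(RED+[0,0,.12],R,rate=.25)
print("t",env.sense()["t"],env.sense()["wrist_force"])
q0=env.sense()["joint_positions"]; print(q0)
for sgn in (1,-1):
  for th,c,past in ((0,.02,-.11),(0,.02,.037),(0,0,.037),(.4,0,.037),(.8,0,.037),(1.2,0,.037),(1.4,0,.037)):
    q=solver.inverse_kinematics(*push_pose(th,c,past,sgn)); print(sgn,th,c,past,push_pose(th,c,past)[0],q)
E
```

```text
-0.0285 0.0714 [ 0.804  -1.272   5.0005]
-0.0295 0.0712 [-1.213   1.9399 12.3194]
[-1.0519  1.3336 12.9191]
red 36 [[ 0.4376 -0.3429  0.0897]
 [ 0.4535 -0.3346  0.0928]
 [ 0.4574 -0.3185  0.0952]]
t 16.5167 [-0.7256  0.0967  0.5156]
[-0.2236  0.3892  1.0211  1.8689 -0.3726  1.0939 -1.0825]
1 0 0.02 -0.11 [ 0.5411 -0.1409  0.2306] [ 0.2216  0.589   0.5117  1.6514 -0.8353  1.6142  0.9642]
1 0 0.02 0.037 [ 0.5436 -0.037   0.1266] [ 0.1101  0.6425  0.4372  1.839  -0.9506  1.3694  1.0306]
1 0 0 0.037 [ 0.544  -0.0229  0.1408] [ 0.0629  0.6172  0.4692  1.8518 -0.9618  1.3805  1.0109]
1 0.4 0 0.037 [ 0.5441 -0.0193  0.1968] [-0.241   0.3702  0.5715  1.8726 -0.6257  1.157   0.6026]
1 0.8 0 0.037 [0.5447 0.0058 0.247 ] [-0.6986  0.2684  0.7477  1.8378 -0.1862  1.1116  0.0891]
1 1.2 0 0.037 [0.5458 0.0484 0.2834] [-1.0369  0.3592  0.8326  1.7482  0.1454  1.2546 -0.301 ]
1 1.4 0 0.037 [0.5464 0.0743 0.2946] [-1.0768  0.4424  0.755   1.6848  0.278   1.3662 -0.4519]
-1 0 0.02 -0.11 [ 0.5411 -0.1409  0.2306] [-0.0789  0.7627  1.0184  1.6711 -1.0377  1.841  -1.9924]
-1 0 0.02 0.037 [ 0.5436 -0.037   0.1266] [-0.2045  0.805   0.9121  1.859  -1.1528  1.622  -1.9493]
-1 0 0 0.037 [ 0.544  -0.0229  0.1408] [-0.2378  0.7741  0.923   1.8705 -1.1482  1.619  -1.9792]
-1 0.4 0 0.037 [ 0.5441 -0.0193  0.1968] [-0.6128  0.5495  1.1258  1.8921 -0.8624  1.3391 -2.3122]
-1 0.8 0 0.037 [0.5447 0.0058 0.247 ] [-1.0531  0.4741  1.3066  1.853  -0.4779  1.1946 -2.7575]
-1 1.2 0 0.037 [0.5458 0.0484 0.2834] [ 0.4875  0.6722 -1.3164  1.6537  0.9012  1.6905  2.1699]
-1 1.4 0 0.037 [0.5464 0.0743 0.2946] [ 0.2197  0.644  -1.1058  1.5974  0.916   1.8029  2.1211]
```

The button hit its stop: force jumped from 5 to 12 N at 6.3 mm of travel, and I held it before retracting. The true fingertip sits 22 mm behind the TCP, so I correct for that. Next I slide in under the lip with 15 mm of clearance and look.

```bash
python3 - <<'E'
from h import *
env.movel(RED+[0,0,.2],None,rate=.3)
env.reach(*push_pose(0,.018,-.11)); env.movel(push_pose(0,.015,.030)[0],rate=.15)
s=env.sense(); print(s["t"],s["ee_pos"],s["wrist_force"])
p,d=viewer.read_camera("scene"); W=cloud("scene",d)
a=cv2.resize(p[60:240,180:380,::-1],None,fx=2.5,fy=2.5,interpolation=2); w,_=viewer.read_camera("wrist")
cv2.imwrite("pics/m4.png",np.hstack([cv2.resize(a,(400,360)),cv2.resize(w[:,:,::-1],(400,360))]))
E
```

```text
19.8917 [ 0.544  -0.0395  0.1356] [-0.2794  0.4329 -0.0075]
```

View pics/m4.png

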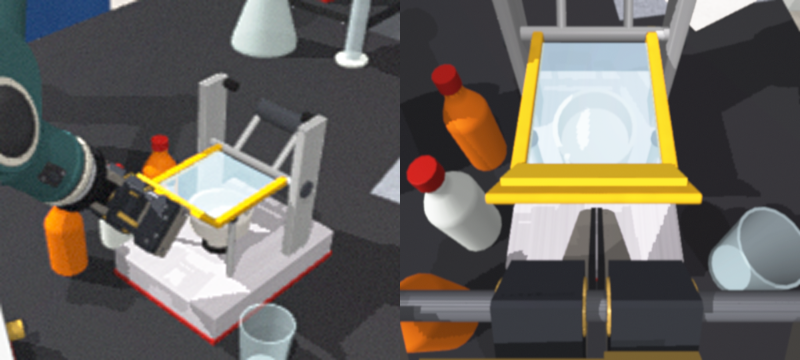

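The right half (wrist view) shows the fingers centred under the yellow lip, with bottle and beaker clear on both sides. The left half (scene view) agrees. Next I push along the arc with force monitoring.

```bash
python3 - <<'E'
from h import *
f0=env.sense()["wrist_force"]
env.movel(*push_pose(0,.003,.030),rate=.05)
for th in np.arange(.0,1.21,.1):
    env.movel(*push_pose(th,-.002,.030),rate=.06); s=env.sense(); f=s["wrist_force"]-f0
    print(round(th,2),s["ee_pos"],f,round(s["t"],2))
    if np.linalg.norm(f)>15: print("stop"); break
env.pause(.6)
p,d=viewer.read_camera("scene"); print(env.sense()["wrist_force"]-f0)
a=cv2.resize(p[60:240,180:380,::-1],None,fx=2.5,fy=2.5,interpolation=2); w,_=viewer.read_camera("wrist")
cv2.imwrite("pics/m5.png",np.hstack([cv2.resize(a,(400,360)),cv2.resize(w[:,:,::-1],(400,360))]))
E
```

```text
0.0 [ 0.5438 -0.0274  0.1469] [-1.4754 -3.7188 -2.0209] 20.63
0.1 [ 0.5446 -0.0267  0.162 ] [ 2.325  -1.1817 -1.0748] 21.02
0.2 [ 0.544  -0.0256  0.1757] [ 0.4406 -1.1274 -0.8839] 21.42
0.3 [ 0.5439 -0.0234  0.1897] [ 0.6532 -1.0567 -1.6195] 21.81
0.4 [ 0.5439 -0.0198  0.2035] [-0.0271 -0.969  -1.0269] 22.2
0.5 [ 0.5439 -0.0149  0.217 ] [ 0.8709 -0.3856 -2.1262] 22.59
0.6 [ 0.544  -0.0086  0.2298] [ 0.5142 -0.6379 -0.2934] 22.98
0.7 [ 0.5441 -0.001   0.242 ] [-0.1831 -0.108  -0.6222] 23.38
0.8 [0.5444 0.0075 0.2534] [-0.7601 -0.1596 -0.2939] 23.77
0.9 [0.5447 0.0172 0.2639] [ 0.358  -0.2441 -0.3467] 24.16
1.0 [0.545  0.0279 0.2733] [ 0.2244 -0.4146 -0.2068] 24.55
1.1 [0.5453 0.0396 0.2817] [-0.0409 -0.0639 -0.449 ] 24.94
1.2 [0.5457 0.0523 0.2888] [ 0.5919  0.1956 -0.5321] 25.33
[ 0.789  -0.187  -0.3992]
```

View pics/m5.png

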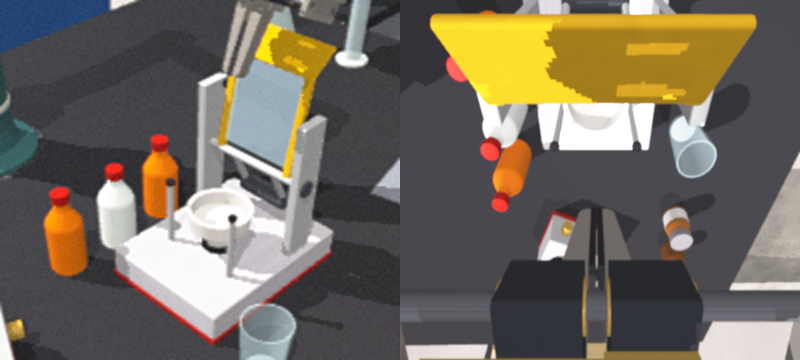

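The guard has swung over onto its back stop, with the lip at the top of the left view around (300,45), and the funnel is open. The wrist force is about zero and the beaker and bottles are upright. I retract away from the guard, then check.

```bash
python3 - <<'E'
from h import *
from station import tip_of
p=env.sense()["ee_pos"]; env.movel(p-.13*SY+[0,0,.02],rate=.15); env.movel(p-.2*SY+[0,0,.14],rate=.2)
env.pause(.3); s=env.sense(); print(s["t"],s["ee_pos"],s["wrist_force"])
im,d=viewer.read_camera("scene"); W=cloud("scene",d)
hsv=cv2.cvtColor(im,cv2.COLOR_RGB2HSV).astype(int)
y=(hsv[...,0]>20)&(hsv[...,0]<32)&(hsv[...,1]>170)&(hsv[...,2]>100)&(np.hypot(W[...,0]-.547,W[...,1]-.1)<.15)&(W[...,2]>.17)
q=W[y]; e=q[q[:,2]<.29]; a=np.polyfit(e[:,2],e[:,1],1)[0]; print("frame side lean deg from vertical",np.degrees(np.arctan(a)),len(e))
for c in ("scene","top"):
    if c=="top": viewer.read_camera(c)
    for n in ("red_button_top","beaker","reagent_bottle","jar"): print(c,n,[(np.round(r["at"],3).tolist(),round(r["score"],2)) for r in tip_of(c,n)][:3])
b=(hsv[...,0]<6)&(hsv[...,1]>180)&(np.hypot(W[...,0]-.443,W[...,1]+.327)<.024)&(W[...,2]>.07); print("red cap z",np.median(W[b][:,2]),b.sum())
cv2.imwrite("pics/s6.png",im[:,:,::-1])
E
```

```text
28.2 [ 0.5408 -0.1464  0.4285] [-0.5764 -0.9773 -0.4702]
frame side lean deg from vertical 10.438197229378597 267
scene red_button_top [([0.444, -0.324, 0.097], 0.44)]
scene beaker [([0.719, -0.06, 0.0], 0.88)]
scene reagent_bottle [([0.379, 0.097, 0.006], 0.94), ([0.378, -0.099, 0.001], 0.84)]
scene jar [([0.748, -0.384, -0.001], 0.78), ([0.735, -0.268, -0.001], 0.64), ([0.543, 0.054, -0.002], 0.61)]
top red_button_top [([0.438, -0.329, 0.095], 0.54)]
top beaker [([0.717, -0.062, -0.003], 0.72)]
top reagent_bottle [([0.379, 0.095, 0.003], 0.94), ([0.376, -0.098, 0.006], 0.86), ([0.386, -0.003, 0.005], 0.69)]
top jar [([0.742, -0.385, -0.001], 0.74), ([0.737, -0.269, 0.002], 0.72)]
red cap z 0.10000768342692395 132
```

View pics/s6.png

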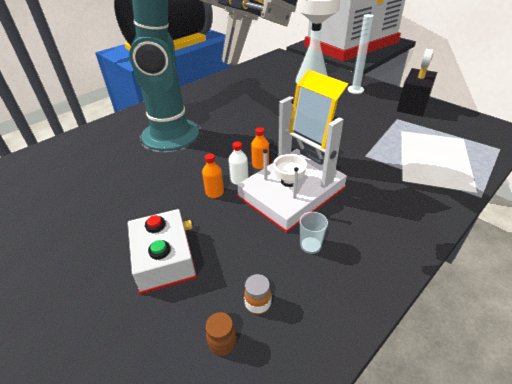

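The final view shows the guard up at (318,105). The red button is up at (154,223). White bottle, beaker and jar are where they started, and the arm is clear. I'm handing the job in.

```bash
python3 -c "
from station import workorder; print(workorder.finish_job())"
```

```text
the job is handed in; nothing more can be done
None
```

I pressed the red button to its stop and then pushed the yellow lip up with the shut fingertips. The guard swung over to its back stop and stays there by itself. The job was handed in at about 28 s and gave no verdict.

**Last checks:**
- **Button press:** force jumped from 5 to 12 N at 6.3 mm of travel, with the guard still lowered. The red cap is back up at z 0.100.
- **Green button:** the fingers never went near it. I did not measure its cap again after the press.
- **Guard:** it leans 10.4° past vertical, where the back stop should put it at 10°.
- **Loose things:** beaker, white bottle and jar stand within about 6 mm of where they were, which is within the networks' accuracy.
- **Arm:** it is clear of everything, with about 1 N of noise at the wrist.

**What disagreed:**
- The shut fingertips turned out to end about 22 mm behind the stated TCP. My first descent therefore reached no contact, so I finished it on force feedback and corrected the push for the offset.
- In the last scene picture the networks missed the white bottle. The top camera and the picture itself both showed it in place.

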